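Roll the feed roller to the measuring station

ROBOT

A 6-joint arm with a two-finger parallel gripper is mounted at the origin on a cart in front of the work surface, level with it; the furniture and walls round the work are solid. World frame = base frame: x ahead of the robot, y to its left, z up, the work surface at z = 0. Lengths are in mm, angles in rad, forces in N, time in s.
With the tool pointing down it reaches from about 350 to 975 mm from the base axis. Payload 7.1 kg.
Tool frame: the origin (TCP) lies midway between the tips of the shut fingers; the grasp point (between the pads) lies ctrl.grip_point_offset behind it (ctrl.grip_point_offset is the distance from the TCP to the grasp point, in mm); z points along the fingers, y is the line along which they close (so a half turn about z gives the same grasp; the last joint's range is limited). The gripper opens to 88 mm and grips with 3 to 60 N. Pads are 20 mm wide; open, the fingers measure 115 mm over their backs; the gripper's body (75 mm by 178 mm) begins 61 mm behind the grasp point.
Start: joints at [-1.342, 0.423, 1.63, -0, 1.089, -0.019], TCP at [153.314, -605.887, 222.675] pointing down, gripper open.
Joint ranges: [-3, 3], [-0.9, 2.11], [0.09, 2.58], [-1.31, 4.45], [0.11, 2.69], [-2.54, 2.54]. Speed limits (rad/s): [2.39, 2.39, 3.01, 3.14, 3.14, 3.14].

INTERFACE

Orientations are given as a rotation vector (axis times angle).
In Python, from workcell import ctrl, get_image, close_job, finder gives the robot as it stands.
- The arm moves only by the tool servo_tool, never from a script. Its argument "deltas" is a list of rows, each a list of 2 entries, a list of its own where there are three numbers: the shift along the tool's x, y, z in mm, then the turn, a rotation vector about the tool's x, y, z in rad. A call has 1 to 5 rows; each row is the pose to reach, as a shift and turn from the pose commanded when the call began, along the tool's axes at that moment; what a row does not reach only later rows make up. A row lasts 1/12 s, in which the tool goes at most 41.7 mm and 7.16 degrees, less where a joint would pass 70% of its speed; a pose out of reach is approached as far as the arm can. A call with a gripper value outside its range is refused whole. "grip" is the closure, from -1 (fully open) to 1 (shut), so that 0 is half open, set as the call begins (left out, the last holds). The fingers move at their own pace and stop on an object; the grip force is fixed at half the most. Time passes only in rows, so rows that repeat a pose let the fingers close. It gives the time, the measured TCP pose, the force, the opening and the grip force at its end, in the units of the state.
- ctrl.get_obs(): the state, without advancing time (a new reading comes with each control period).
- get_image(name): name is "scene" or "top" or "wrist"; returns a dict with "frame" (420x560x3 uint8, blue, green, red), "depth" (420x560 float32, mm along the optical axis (not along the pixel's ray), 0 where there is no reading), "K" (3x3 intrinsics, pixels), "pose" (4x4, takes a point from camera to world coordinates). Camera axes: x right, y down, z forward; pixel columns grow to the right and rows downward; lengths in mm; the calibration is good to about 2 mm. A picture is of the moment at which its call begins.
- close_job(): hands the job in; it is judged then, once.
Trained networks look in a picture, given as the dict that the camera call returned (one of the last four; its "shot" number tells which), for a name from the list of things; names that differ only in an ending like _2 or _b are one class to them, and where a whole thing is asked for, a point or a joint stands for the part that bears it (a point fixed in the world has none). Each returns a list of dicts, best first, with "score" (0 to 1); they miss things now and then, are a little off and sometimes report something else, mostly with a low value. They report only what shows in the picture. A call takes as long as a camera call. They do not tell look-alikes from the thing itself.
- finder.search_frame(query, picture): "rect" ([centre column, centre row, width, height] as shares, 0 to 1, of the picture: columns of its width, rows of its height, round what is visible of it).
- finder.silhouettes(query, picture): "mask" (420x560 bool, what is visible of it) and "rect" ([centre column, centre row, width, height] as shares, 0 to 1, of the picture: columns of its width, rows of its height, round what is visible of it).
The state is a dict: "t": time; "qpos": joint angles; "qvel": joint speeds; "joint_torque": joint torques, N m; "ee_pos": TCP position; "orientation": TCP orientation; "ft_force": force on the tool from outside, world axes, zero at the start; "moment": the same for the moment, N m; "width": finger opening in mm; "grasp_force": force on a finger pad.
Only numpy, scipy, OpenCV 4.12 (cv2) and the standard library are available. Lean on these libraries where they do the work, as an engineer would, in place of code of your own. Each camera call takes 0.05 s, during which the arm holds its last target. There are 200 camera calls.

TASK

Roll the rubber feed roller along the surface plate by stroking its top with the fingertips, and let it come to rest exactly between the two pointers of the measuring station, so that its axle ends point at them. It must really roll over, not be dragged: push only on its upper half with light pressure, never grip or lift it, and leave the other things where they are.

Things in the scene. Friction and masses are not known exactly. Their poses are not given: they have to be found in the camera images.
- roller: Loose cylinder on the plate: black rubber sleeve 60 mm across, 100 mm long; steel axle 18 mm thick stands out 12 mm at each end; 0.25-0.5 kg. Origin: its middle, on the axis, 30 mm above the plate; x along the axle (within 0.04 rad of the plate's x at the start), y and z turn as it rolls (z up at the start). Grips a lightly pressed fingertip without slip; let go at 30 mm/s it coasts only a few mm.
- station: Fixed on the plate: two small aluminium pillars, 38 mm tall, feet 28 x 34 mm, 194 mm apart, with steel pointers facing each other at axle height, tips 156 mm apart (16 mm to spare at each axle end). Origin: midway between the pillars, on the plate's top; x from pillar to pillar, y along the plate (rolling direction). 60 to 130 mm from the roller, toward +y or -y.
- plate: Grey surface plate, 230 (x) x 360 (y) x 20 mm, fixed and level on the desk, with open ends. Its origin is the centre of its underside, on the desk; its top is 20 mm above the desk. The roller rolls along its y.
- knurl_knob: Bystander: loose steel knob, 36 mm across, 22 mm tall, near a corner of the plate. Origin: centre of its underside.
- bushing_a: Bystander: loose bushing, 34 mm across, 26 mm tall, near a corner of the plate. Origin: centre of its underside.
- pin_shaft: Bystander: loose stepped shaft standing on end, 21 mm across, 73 mm tall, near a corner of the plate. Origin: centre of its underside.
- masking_tape: Bystander: roll of masking tape lying flat, 100 mm across, 25 mm tall, on the desk left of the plate. Origin: centre of its underside.
Things that resemble listed ones, but are neither listed nor needed, are in the scene too. Leave any yellow look-alike of the roller alone.

How it is judged (in metres and radians):
At the end, for the whole second after the job is handed in: The roller lies still on the plate, within 8 mm of the pointers' line along the plate and 20 mm of midway across, axle parallel to it within 0.12 rad; it has rolled over (its z axis over 1.3 rad from vertical, as rolling all the way gives); bystanders within 20 mm of their places (y of roller in the frame of station between -0.008 and 0.008 m and x of roller in the frame of station between -0.02 and 0.02 m and angle between the x axis of roller and the x axis of station, either way round below 0.12 rad and angle between roller's own z axis and vertical above 1.3 rad and height (world z) of roller between 0.046 and 0.054 m and linear speed of roller below 0.01 m/s and angular speed of roller below 0.3 rad/s and distance of each of knurl_knob, bushing_a, pin_shaft, masking_tape from where it was at the start of the episode below 0.02 m); the robot touches nothing.
It fails at once if the roller is lifted off the plate (its middle more than 8 mm too high) (height (world z) of roller above 0.058 m).
It fails at once if the roller is pushed or gripped with the fingertips clearly below its axle (contact force between the fingers and roller above 0.5 N and height (world z) of the grasp point below 0.063 m).
It fails at once if the roller is pressed hard (over 80 N) (contact force between the fingers and roller above 80 N).
It fails at once if a bystander is pushed aside by more than 20 mm (distance of any of knurl_knob, bushing_a, pin_shaft, masking_tape from where it was at the start of the episode above 0.02 m).
It also fails if it takes over 48 s, if anything falls off the work surface, if the arm or the gripper's body presses on something with over 40 N, if the wrist force passes 120 N, or if a joint passes its speed limit or range.

## Working session

There is one attempt and no reset: what is moved stays moved. The work goes in short steps, Python scripts to look and compute and a tool call to move; the robot and the scene stay as the last step left them, time stands still between calls to the robot, and variables do not carry over. Pictures are saved under pics/ and viewed, at most 10 in all, crops included, and the job is handed in when it is done.

Besides the shell and the picture viewer there is one more tool, called after "Emit:" as name(argument=value, ...) on one line, values as JSON. servo_tool: Moves the arm, as the interface text tells. Its arguments: {"type":"object","properties":{"deltas":{"type":"array","items":{"type":"array"}},"grip":{"type":"number"}},"required":["deltas"]}

```bash
mkdir -p pics; cat > h.py <<'E'
import numpy as np, cv2
from workcell import ctrl, get_image, close_job, finder
def world(p):
    d=p["depth"].astype(float); v,u=np.indices(d.shape); K=p["K"]
    c=np.stack([(u-K[0,2])/K[0,0]*d,(v-K[1,2])/K[1,1]*d,d],-1)
    T=p["pose"]; w=c@T[:3,:3].T+T[:3,3]; w[d==0]=np.nan; return w
E
python3 - <<'E'
from h import *
print(ctrl.get_obs(), ctrl.grip_point_offset)
for n in ["top","scene"]:
    p=get_image(n); cv2.imwrite(f"pics/{n}0.png",p["frame"]); w=world(p)
    print(n,p["pose"].round(2).tolist(),p["K"].tolist())
    for q in ["roller","station","plate","knurl_knob","bushing_a","pin_shaft","masking_tape"]:
        for r in finder.silhouettes(q,p)[:4]:
            m=r["mask"]; x=w[m]; x=x[~np.isnan(x[:,0])]
            print(q,round(r["score"],2),(np.array(r["rect"])*[560,420,560,420]).round(),np.median(x,0).round(),np.percentile(x,2,axis=0).round(),np.percentile(x,98,axis=0).round())
E
```

```text
{'t': 0.0, 'qpos': array([-1.34200812e+00,  4.23844517e-01,  1.63066587e+00, -5.30513765e-05,
        1.08857926e+00, -1.90141391e-02]), 'qvel': array([-5.74416623e-04,  9.06714799e-04, -1.76521507e-03,  1.35988922e-03,
       -3.07382682e-05, -1.61583251e-03]), 'joint_torque': array([ 1.61989643e-03, -5.44624829e+01, -2.73665035e+01,  6.44472102e-02,
        2.27303297e-02, -1.27952330e-04]), 'ee_pos': array([ 153.17620833, -605.3827785 ,  221.90887405]), 'orientation': array([-3.11603213e+00, -3.88106867e-01,  3.19432074e-04]), 'ft_force': array([ 0.96108791,  0.82001218, -0.82186473]), 'moment': array([ 0.00170554, -0.00319847,  0.00740324]), 'grasp_force': 0.0, 'width': 88.0012756850389} 18.700000000000003
top [[-0.02, -0.99, 0.1, 451.55], [-1.0, 0.02, -0.0, 110.3], [0.0, -0.1, -0.99, 1038.59], [0.0, 0.0, 0.0, 1.0]] [[435.7846001810671, 0.0, 278.2684830665528], [0.0, 435.7846001810671, 210.37156812266235], [0.0, 0.0, 1.0]]
roller 0.97 [304. 198.  36.  54.] [581.  49.  76.] [530.  18.  36.] [640.  78.  83.]
roller 0.89 [193. 280.  49.  50.] [404. 304.  56.] [355. 263.  27.] [452. 
[... 890 characters left out ...]
4. 212.  53.  48.] [556.  31.  61.] [523.  13.  21.] [632.  65.  78.]
station 0.6 [335. 232.  66.  65.] [507. -39.  28.] [490. -60.   5.] [734.  33.  57.]
plate 0.76 [320. 248. 221. 103.] [553. -38.  18.] [ 457. -174.    5.] [706. 177.  20.]
knurl_knob 0.61 [380. 272.  24.  19.] [ 535. -158.   39.] [ 524. -171.   19.] [ 572. -140.   42.]
bushing_a 0.88 [407. 227.  21.  24.] [ 691. -115.   37.] [ 683. -130.   -1.] [786. -62.  45.]
bushing_a 0.73 [201. 188.  39.  25.] [561. 372.  15.] [516. 332.  -1.] [605. 423.  24.]
pin_shaft 0.72 [278. 185.   9.  29.] [635. 175.  54.] [630. 168.  -2.] [722. 280.  91.]
masking_tape 0.56 [199. 187.  40.  28.] [561. 376.  14.] [516. 332.  -2.] [608. 428.  24.]
```

```bash
python3 - <<'E'
from h import *
import cv2
f=cv2.imread("pics/top0.png"); cv2.imwrite("pics/c1.png",cv2.resize(f[120:320,150:420],None,fx=2.9,fy=2.9,interpolation=cv2.INTER_CUBIC))
p=get_image("top"); w=world(p); X,Y,Z=w[...,0],w[...,1],w[...,2]
# plate
m=(abs(Z-20)<6)&(X>430)&(X<720)&(abs(Y)<210); print("plate Z",np.median(Z[m]),np.percentile(X[m],[1,99]),np.percentile(Y[m],[1,99]))
c=cv2.minAreaRect(np.c_[X[m],Y[m]].astype(np.float32)); print(c)
m=finder.silhouettes("roller",p)[0]["mask"]
t=m&(Z>65)
print("rtop",np.nanmax(Z[m]),np.percentile(Z[t],[50,95]), cv2.minAreaRect(np.c_[X[t],Y[t]].astype(np.float32)))
A=np.c_[X[t],Y[t]]
# crest fit: z = z0 - (y - y0 - k(x-xm))^2/60
from scipy.optimize import least_squares
xm=A[:,0].mean()
r=least_squares(lambda q: np.hypot(A[:,1]-q[0]-q[1]*(A[:,0]-xm),Z[t]-q[2])-30,[48,0,50],loss="soft_l1")
print("fit",xm,r.x)
for lo,hi in [(470,525),(660,730)]:
    s=(X>lo)&(X<hi)&(abs(Y+30)<60)&(Z>38)&(Z<66)&~m
    print("pillar",s.sum(),np.median(w[s],0),np.percentile(w[s],[2,98],axis=0).round())
    v,u=np.nonzero(s);print(u.min(),u.max(),v.min(),v.max())
E
```

```text
plate Z 20.704992420531767 [461.29548365 711.76207477] [-166.1980238   194.23050788]
((591.8843994140625, 11.875320434570312), (230.21438598632812, 360.47509765625), 10.669605255126953)
rtop 65.44749313794182 [65.22441621 65.42887645] ((390.13189697265625, 315.3255310058594), (4.513452053070068, 38.97652053833008), 65.82695007324219)
fit 392.0077026818724 [ 3.16023322e+02 -1.62415087e-01  9.49732353e+01]
pillar 57 [507.69162278 -41.9823336   56.25010522] [[499. -51.  43.]
 [522. -37.  62.]]
313 349 223 234
pillar 59 [691.53221467  -8.71056746  56.31539138] [[679. -15.  41.]
 [701.  -1.  62.]]
324 331 146 157
```

View pics/c1.png

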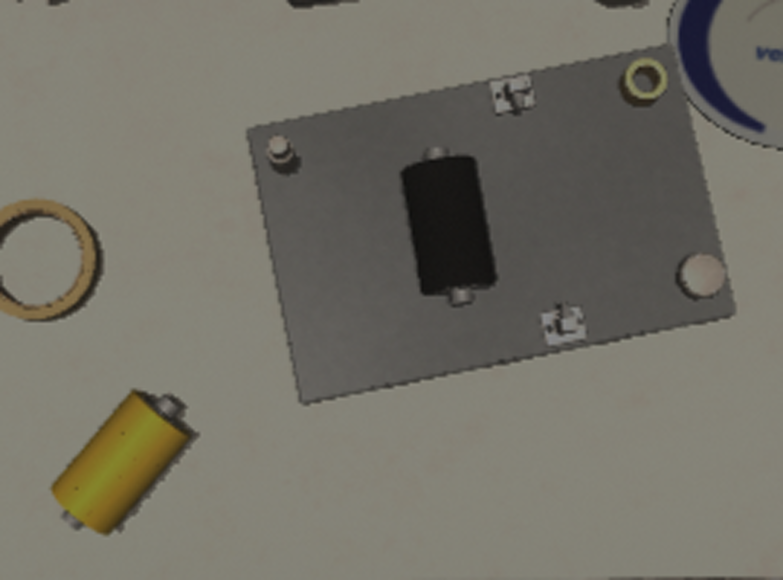

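The crop shows the black roller at about px (305,198), crop (450,225). The yellow look-alike is at px (191,279), crop (120,460), off the plate. The roller I want is the black one, because it lies on the plate and is nearly parallel to the plate's x. The pillars are at crop (512,95) and (563,325). I'll refine the geometry now.

```bash
cat >> h.py <<'E'
from scipy.optimize import least_squares
YAW=0.1862
ex=np.array([np.cos(YAW),np.sin(YAW)]); ey=np.array([-ex[1],ex[0]]); O=np.array([592.,12.])
def plate(p):
    w=world(p); q=w[...,:2]-O; return q@ex,q@ey,w[...,2]   # plate coords
def roller(p,z=20.5):
    a,b,Z=plate(p); f=p["frame"].astype(int)
    dark=(f.max(-1)<60)&(Z>z+25)&(Z<90)&(abs(a)<80)&(abs(b)<160)
    n,l,s,_=cv2.connectedComponentsWithStats(dark.astype(np.uint8)); k=1+s[1:,4].argmax(); m=l==k
    A,B,Q=a[m],b[m],Z[m]; xm=(A.min()+A.max())/2
    r=least_squares(lambda q: np.hypot(B-q[0]-q[1]*(A-xm),Q-q[2])-30,[np.median(B),0,50],loss="soft_l1")
    return dict(n=m.sum(),x=xm,len=np.ptp(A),y=r.x[0],yaw=np.arctan(r.x[1]),zc=r.x[2],rms=np.sqrt(np.mean(r.fun**2)))
E
python3 - <<'E'
from h import *
p=get_image("top"); print(roller(p)); f=p["frame"].astype(int)
a,b,Z=plate(p)
for s in (-1,1):
    m=(a*s>72)&(a*s<117)&(abs(b+38)<35)&(Z>26)
    v,u=np.nonzero(m)
    print(s,m.sum(),"a",np.percentile(a[m],[2,50,98]).round(1),"b",np.percentile(b[m],[2,50,98]).round(1),Z[m].max())
    t=m&(Z>50); print("  top",t.sum(),np.median(a[t]),b[t].min(),b[t].max(),np.median(b[t]),u.min(),u.max(),v.min(),v.max())
# bright feet on plate (by colour, intersect ray with Z=24)
    g=(a*s>72)&(a*s<117)&(abs(b+38)<35)&(f.min(-1)>110)&(Z<40); print("  foot",g.sum(),np.percentile(a[g],[2,50,98]).round(1),np.percentile(b[g],[2,50,98]).round(1),np.median(Z[g]))
print("station centre px check", (O+ -37*ey))
E
```

```text
{'n': np.int64(1178), 'x': np.float64(-2.1251221372314255), 'len': np.float64(108.83523654602632), 'y': np.float64(36.0222381397879), 'yaw': np.float64(-0.03129739307385407), 'zc': np.float64(50.44519719788706), 'rms': np.float64(2.370832525570584)}
-1 138 a [-109.2  -95.5  -82. ] b [-54.  -36.8 -24.4] 62.04515864536302
  top 48 -93.4743065982029 -46.52925911121843 -32.37599557829521 -38.709784085170625 337 351 224 239
  foot 78 [-116.8 -103.7  -83.9] [-58.8 -35.  -10.9] 26.592169613743806
1 122 a [ 82.7  94.2 108.7] b [-54.4 -36.6 -23.6] 64.01747710655206
  top 53 94.12727165550218 -46.10597234654513 -32.07820837730098 -38.87601308247222 319 333 146 158
  foot 44 [ 86.3  93.9 109.8] [-54.3 -30.1 -23.7] 26.600891278255062
station centre px check [598.8496592  -24.36044786]
```

```bash
cat >> h.py <<'E'
from scipy.spatial.transform import Rotation as R
def delta(x,y,z):
    "tool-axis shift and turn to plate (x,y), world z, tool y along plate x, tool x along plate +y"
    o=ctrl.get_obs(); T=R.from_rotvec(o["orientation"])
    t=np.r_[O+x*ex+y*ey,z]-o["ee_pos"]
    G=R.from_matrix(np.c_[np.r_[ey,0],np.r_[ex,0],[0,0,-1]])
    return (T.inv().apply(t)).round(1),(T.inv()*G).as_rotvec().round(4)
def here():
    o=ctrl.get_obs(); q=o["ee_pos"][:2]-O
    return o["t"],(q@ex).round(1),(q@ey).round(1),o["ee_pos"][2].round(1),o["ft_force"].round(1),o["width"].round(1)
E
python3 -c "
from h import *
print(delta(-2,44,180), here())"
```

```text
Traceback (most recent call last):
  File "h.py", line 28, in here
    return o["t"],(q@ex).round(1),(q@ey).round(1),o["ee_pos"][2].round(1),o["ft_force"].round(1),o["width"].round(1)
                                                                                                 ^^^^^^^^^^^^^^^^
AttributeError: 'float' object has no attribute 'round'
```

```bash
sed -i 's/o\["width"\].round(1)/round(o["width"],1)/' h.py; python3 -c "
from h import *
print(delta(-2,44,180), here())"
```

```text
(array([ 577.5, -535.4,   42.7]), array([-0.    , -0.    , -1.5092])) (0.95, np.float64(-545.5), np.float64(-526.0), np.float64(222.7), array([0.2, 1. , 0.8]), 87.9)
```

Emit:
servo_tool(deltas=[[[40, -37, 0], [0, 0, -0.1]], [[80, -74, 0], [0, 0, -0.2]], [[120, -111, 0], [0, 0, -0.3]], [[160, -148, 0], [0, 0, -0.4]], [[160, -148, 0], [0, 0, -0.4]]], grip=0)

```text
t: 1.37
ee_pos: [267.4, -429.6, 222.7]
orientation: [2.976, 1.007, 0.0]
ft_force: [0.6, -0.5, -0.0]
width: 58.0
grasp_force: 0.0
```

```bash
python3 -c "
from h import *
print(delta(-2,44,180), here())"
```

```text
(array([ 544. , -194.1,   42.7]), array([ 3.0000e-04,  1.0000e-04, -1.1046e+00])) (1.3667, np.float64(-400.7), np.float64(-373.9), np.float64(222.7), array([ 0.6, -0.5, -0. ]), 58.0)
```

Emit:
servo_tool(deltas=[[[38, -14, 3], [0, 0, -0.1]], [[76, -27, 6], [0, 0, -0.2]], [[114, -41, 9], [0, 0, -0.3]], [[152, -54, 12], [0, 0, -0.4]], [[190, -68, 15], [0, 0, -0.5]]])

```text
t: 1.78
ee_pos: [378.2, -260.8, 207.9]
orientation: [2.634, 1.711, 0.001]
ft_force: [0.1, -0.0, -0.2]
width: 43.8
grasp_force: 0.0
```

```bash
python3 -c "
from h import *
print(delta(-2,44,180), here())"
```

```text
(array([371.2,  57.8,  27.9]), array([ 9.000e-04,  5.000e-04, -6.046e-01])) (1.7833, np.float64(-260.6), np.float64(-228.5), np.float64(207.9), array([ 0.1, -0. , -0.2]), 43.8)
```

Emit:
servo_tool(deltas=[[[38, 6, 3], [0, 0, -0.12]], [[76, 12, 6], [0, 0, -0.24]], [[114, 18, 9], [0, 0, -0.36]], [[152, 24, 12], [0, 0, -0.48]], [[190, 30, 15], [0, 0, -0.6]]])

```text
t: 2.2
ee_pos: [483.6, -99.6, 192.8]
orientation: [2.009, 2.415, 0.0]
ft_force: [0.5, -1.3, 0.2]
width: 44.2
grasp_force: 0.0
```

```bash
python3 -c "
from h import *
print(delta(-2,44,180), here())"
```

```text
(array([134. , 124.8,  12.8]), array([ 0.0005,  0.0003, -0.0031])) (2.2, np.float64(-127.2), np.float64(-89.6), np.float64(192.8), array([ 0.5, -1.3,  0.2]), 44.2)
```

Emit:
servo_tool(deltas=[[[27, 25, 2], [0, 0, 0]], [[54, 50, 4], [0, 0, 0]], [[81, 75, 7], [0, 0, 0]], [[108, 100, 10], [0, 0, 0]], [[134, 125, 13], [0, 0, -0.003]]])

```text
t: 2.62
ee_pos: [582.9, 54.4, 179.7]
orientation: [2.012, 2.412, 0.0]
ft_force: [0.7, 0.1, 0.0]
width: 44.2
grasp_force: 0.0
```

Emit:
servo_tool(deltas=[[[0, 0, 30], [0, 0, 0]], [[0, 0, 60], [0, 0, 0]], [[0, 0, 80], [0, 0, 0]], [[0, 0, 90], [0, 0, 0]], [[0, 0, 90], [0, 0, 0]]])

```text
t: 3.03
ee_pos: [580.6, 52.4, 87.5]
orientation: [-2.011, -2.41, 0.005]
ft_force: [-0.4, -0.1, 0.0]
width: 44.0
grasp_force: 0.0
```

```bash
python3 -c "
from h import *
print(delta(-2,44,82), here())
p=get_image('wrist');cv2.imwrite('pics/w1.png',p['frame'])
p=get_image('scene');cv2.imwrite('pics/s1.png',cv2.resize(p['frame'][120:300,180:420],None,fx=3,fy=3))"
```

```text
(array([2.2, 1.7, 5.5]), array([-0.0042, -0.0005, -0.0061])) (3.0333, np.float64(-3.7), np.float64(41.8), np.float64(87.5), array([-0.4, -0.1,  0. ]), 44.0)
```

View pics/s1.png

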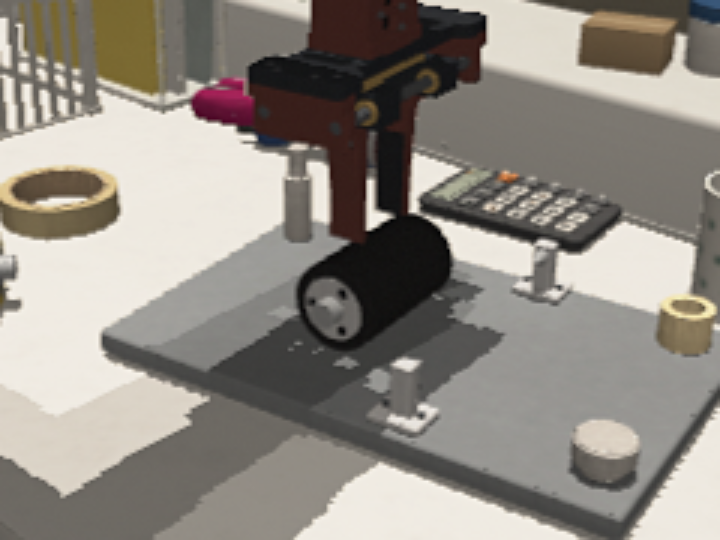

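View pics/w1.png

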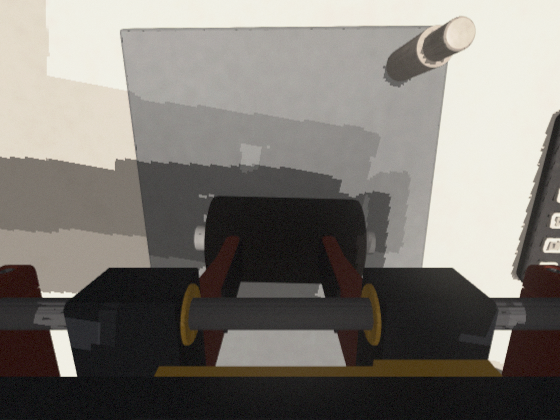

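The scene crop shows both fingertips over the rear (+y) half of the roller's crest, near crop (365,225). The wrist view shows them straddling the roller's middle, columns 235 and 330. Now I'll touch down gently.

Emit:
servo_tool(deltas=[[[1, 1, 2], [0, 0, 0]], [[1, 1, 4], [0, 0, 0]], [[1, 1, 5], [0, 0, 0]], [[1, 1, 6], [0, 0, 0]], [[1, 1, 6], [0, 0, 0]]])

```text
t: 3.55
ee_pos: [583.1, 53.6, 83.9]
orientation: [2.013, 2.412, 0.001]
ft_force: [0.5, -0.1, 0.2]
width: 43.7
grasp_force: 0.0
```

Emit:
servo_tool(deltas=[[[0, 0, 0.3], [0, 0, 0]], [[0, 0, 0.6], [0, 0, 0]], [[0, 0, 0.8], [0, 0, 0]]])

```text
t: 3.8
ee_pos: [583.0, 53.7, 82.9]
orientation: [2.013, 2.412, 0.0]
ft_force: [-0.3, -0.4, -0.3]
width: 43.8
grasp_force: 0.0
```

Emit:
servo_tool(deltas=[[[0, 0, 0.5], [0, 0, 0]], [[0, 0, 1], [0, 0, 0]], [[0, 0, 1.5], [0, 0, 0]], [[0, 0, 2], [0, 0, 0]]])

```text
t: 4.13
ee_pos: [583.0, 53.7, 80.8]
orientation: [-2.013, -2.412, -0.0]
ft_force: [1.0, -0.7, 0.2]
width: 43.8
grasp_force: 0.0
```

Emit:
servo_tool(deltas=[[[0, 0, 0.5], [0, 0, 0]], [[0, 0, 0.8], [0, 0, 0]], [[0, 0, 0.8], [0, 0, 0]]])

```text
t: 4.38
ee_pos: [583.0, 53.7, 80.3]
orientation: [-2.013, -2.412, 0.0]
ft_force: [-1.3, 0.1, 3.8]
width: 44.0
grasp_force: 1.4
```

Emit:
servo_tool(deltas=[[[0, 0, 0.3], [0, 0, 0]], [[-2, 0, 0.3], [0, 0, 0]], [[-5, 0, 0.3], [0, 0, 0]], [[-9, 0, 0.3], [0, 0, 0]], [[-13, 0, 0.3], [0, 0, 0]]])

```text
t: 4.8
ee_pos: [585.1, 40.8, 80.2]
orientation: [-2.012, -2.412, 0.0]
ft_force: [-3.6, -0.1, 6.5]
width: 43.7
grasp_force: 3.2
```

```bash
python3 -c "
from h import *
print(here(), roller(get_image('top')))"
```

```text
(4.8, np.float64(-1.5), np.float64(29.5), np.float64(80.2), array([-3.6, -0.1,  6.5]), 43.7) {'n': np.int64(11), 'x': np.float64(75.16721660050669), 'len': np.float64(3.9573808215753985), 'y': np.float64(145.7422236343329), 'yaw': np.float64(1.439499793112693), 'zc': np.float64(58.14242727997398), 'rms': np.float64(4.045951171793171)}
```

Emit:
servo_tool(deltas=[[[-4, 0, 0], [0, 0, 0]], [[-8, 0, 0], [0, 0, 0]], [[-12, 0, 0], [0, 0, 0]], [[-15, 0, 0], [0, 0, 0]], [[-16, 0, 0], [0, 0, 0]]])

```text
t: 5.27
ee_pos: [587.7, 24.7, 80.1]
orientation: [-2.013, -2.411, 0.001]
ft_force: [-3.5, -1.1, 6.5]
width: 43.7
grasp_force: 3.3
```

Emit:
servo_tool(deltas=[[[0, 0, 0], [0, 0, 0]], [[0, 0, 0], [0, 0, 0]], [[0, 0, -3], [0, 0, 0]], [[0, 0, -8], [0, 0, 0]], [[0, 0, -8], [0, 0, 0]]])

```text
t: 5.68
ee_pos: [588.9, 25.2, 88.7]
orientation: [2.012, 2.411, 0.002]
ft_force: [0.5, 0.1, 0.7]
width: 43.9
grasp_force: 0.0
```

```bash
python3 -c "
from h import *
print(here())
for n in ('scene','wrist'):
    p=get_image(n); print(n,roller(p)); cv2.imwrite(f'pics/{n}2.png',p['frame'])"
```

```text
(5.6833, np.float64(-0.6), np.float64(13.5), np.float64(88.7), array([0.5, 0.1, 0.7]), 43.9)
scene {'n': np.int64(959), 'x': np.float64(-4.562221572222885), 'len': np.float64(100.85350282720665), 'y': np.float64(22.84617473377607), 'yaw': np.float64(-0.030687169370099045), 'zc': np.float64(47.8641077987408), 'rms': np.float64(2.8081051490525835)}
wrist {'n': np.int64(12492), 'x': np.float64(-5.00914531928041), 'len': np.float64(105.5716158730279), 'y': np.float64(22.788962963113775), 'yaw': np.float64(-0.03089507073747957), 'zc': np.float64(49.83118797837479), 'rms': np.float64(0.9228505589731181)}
```

Emit:
servo_tool(deltas=[[[8, 0, 0], [0, 0, 0]], [[17, -1, 0], [0, 0, 0]], [[17, -1, 4], [0, 0, 0]], [[17, -1, 7], [0, 0, 0]], [[17, -1, 8], [0, 0, 0]]])

```text
t: 6.2
ee_pos: [584.1, 42.1, 79.8]
orientation: [-2.012, -2.413, 0.0]
ft_force: [-3.9, 0.6, 14.5]
width: 43.9
grasp_force: 7.4
```

Emit:
servo_tool(deltas=[[[0, 0, 0], [0, 0, 0]], [[-2, 0, 0], [0, 0, 0]], [[-5, 0, 0], [0, 0, 0]], [[-9, 0, 0], [0, 0, 0]], [[-13, 0, 0], [0, 0, 0]]])

```text
t: 6.62
ee_pos: [586.1, 28.7, 80.1]
orientation: [-2.012, -2.412, 0.001]
ft_force: [-3.3, -0.4, 8.4]
width: 43.8
grasp_force: 4.3
```

Emit:
servo_tool(deltas=[[[-4, 0, 0], [0, 0, 0]], [[-8, 0, 0], [0, 0, 0]], [[-12, 0, 0], [0, 0, 0]], [[-16, 0, 0], [0, 0, 0]], [[-18, 0, 0], [0, 0, 0]]])

```text
t: 7.03
ee_pos: [589.0, 10.7, 80.1]
orientation: [-2.012, -2.411, 0.002]
ft_force: [-4.7, -0.4, 9.9]
width: 43.8
grasp_force: 4.7
```

Emit:
servo_tool(deltas=[[[0, 0, 0], [0, 0, 0]], [[0, 0, 0], [0, 0, 0]], [[0, 0, -3], [0, 0, 0]], [[0, 0, -8], [0, 0, 0]], [[0, 0, -8], [0, 0, 0]]])

```text
t: 7.45
ee_pos: [590.3, 11.2, 88.4]
orientation: [2.012, 2.411, 0.001]
ft_force: [0.5, 0.1, 1.0]
width: 44.0
grasp_force: 0.0
```

```bash
python3 -c "
from h import *
print(here(),delta(-2,0,88))
for n in ('scene','wrist'):
    p=get_image(n); print(n,roller(p)); cv2.imwrite(f'pics/{n}3.png',p['frame'])"
```

```text
(7.45, np.float64(-1.9), np.float64(-0.5), np.float64(88.4), array([0.5, 0.1, 1. ]), 44.0) (array([ 0.5, -0.1,  0.4]), array([ 0.0011,  0.0002, -0.0062]))
scene {'n': np.int64(970), 'x': np.float64(-4.796954121643662), 'len': np.float64(100.89544976336416), 'y': np.float64(6.783989647974351), 'yaw': np.float64(-0.029879466612738454), 'zc': np.float64(48.02752160118041), 'rms': np.float64(2.8628619928191914)}
wrist {'n': np.int64(12186), 'x': np.float64(-5.727790674615068), 'len': np.float64(106.19403188175184), 'y': np.float64(6.712241093108572), 'yaw': np.float64(-0.030337803781971207), 'zc': np.float64(49.83381602451472), 'rms': np.float64(0.9036176542501078)}
```

Emit:
servo_tool(deltas=[[[8, 0, 0], [0, 0, 0]], [[15, -1, 0], [0, 0, 0]], [[15, -1, 4], [0, 0, 0]], [[15, -1, 7], [0, 0, 0]], [[15, -1, 7.8], [0, 0, 0]]])

```text
t: 7.97
ee_pos: [585.9, 26.1, 79.9]
orientation: [-2.012, -2.413, 0.0]
ft_force: [-4.1, -0.3, 11.5]
width: 43.7
grasp_force: 5.8
```

Emit:
servo_tool(deltas=[[[0, 0, 0], [0, 0, 0]], [[-2, 0, 0], [0, 0, 0]], [[-5, 0, 0], [0, 0, 0]], [[-9, 0, 0], [0, 0, 0]], [[-13, 0, 0], [0, 0, 0]]])

```text
t: 8.38
ee_pos: [588.0, 12.8, 80.1]
orientation: [-2.012, -2.412, 0.001]
ft_force: [-2.8, -0.7, 7.5]
width: 43.8
grasp_force: 3.5
```

Emit:
servo_tool(deltas=[[[-4, 0, 0], [0, 0, 0]], [[-8, 0, 0], [0, 0, 0]], [[-12, 0, 0], [0, 0, 0]], [[-16, 0, 0], [0, 0, 0]], [[-18, 0, 0], [0, 0, 0]]])

```text
t: 8.8
ee_pos: [590.9, -5.3, 80.1]
orientation: [-2.012, -2.411, 0.002]
ft_force: [-4.1, -0.7, 7.6]
width: 43.9
grasp_force: 3.9
```

Emit:
servo_tool(deltas=[[[0, 0, 0], [0, 0, 0]], [[0, 0, 0], [0, 0, 0]], [[0, 0, -3], [0, 0, 0]], [[0, 0, -8], [0, 0, 0]], [[0, 0, -8], [0, 0, 0]]])

```text
t: 9.22
ee_pos: [592.2, -4.8, 88.7]
orientation: [2.012, 2.411, 0.001]
ft_force: [-0.4, 0.7, -0.2]
width: 44.0
grasp_force: 0.0
```

```bash
python3 -c "
from h import *
print(here(),delta(-2,0,88))
for n in ('scene','wrist'):
    p=get_image(n); print(n,roller(p))"
```

```text
(9.2167, np.float64(-2.9), np.float64(-16.5), np.float64(88.7), array([-0.4,  0.7, -0.2]), 44.0) (array([16.5,  0.8,  0.7]), array([ 0.0012,  0.0003, -0.0062]))
scene {'n': np.int64(979), 'x': np.float64(-5.075552403156909), 'len': np.float64(100.85223605712355), 'y': np.float64(-9.186484199383186), 'yaw': np.float64(-0.03016937569254995), 'zc': np.float64(47.94536983782739), 'rms': np.float64(2.864402532263133)}
wrist {'n': np.int64(12130), 'x': np.float64(-6.155308106184055), 'len': np.float64(106.3692642638712), 'y': np.float64(-9.28854026069766), 'yaw': np.float64(-0.030661851925486157), 'zc': np.float64(49.84373576164646), 'rms': np.float64(0.8881569573135742)}
```

Emit:
servo_tool(deltas=[[[8, 0, 0], [0, 0, 0]], [[15, 0, 0], [0, 0, 0]], [[15, 0, 4], [0, 0, 0]], [[15, 0, 7], [0, 0, 0]], [[15, 0, 8], [0, 0, 0]]])

```text
t: 9.73
ee_pos: [588.9, 10.3, 79.9]
orientation: [-2.012, -2.413, 0.0]
ft_force: [-3.2, -0.5, 12.5]
width: 43.8
grasp_force: 6.4
```

Emit:
servo_tool(deltas=[[[0, 0, 0], [0, 0, 0]], [[-2, 0, 0], [0, 0, 0]], [[-5, 0, 0], [0, 0, 0]], [[-9, 0, 0], [0, 0, 0]], [[-13, 0, 0], [0, 0, 0]]])

```text
t: 10.15
ee_pos: [590.9, -3.0, 80.2]
orientation: [-2.012, -2.412, 0.001]
ft_force: [-2.6, -0.2, 7.5]
width: 44.1
grasp_force: 3.2
```

Emit:
servo_tool(deltas=[[[-4, 0, 0], [0, 0, 0]], [[-8, 0, 0], [0, 0, 0]], [[-12, 0, 0], [0, 0, 0]], [[-16, 0, 0], [0, 0, 0]], [[-18, 0, 0], [0, 0, 0]]])

```text
t: 10.57
ee_pos: [593.8, -21.0, 80.1]
orientation: [-2.012, -2.411, 0.002]
ft_force: [-3.9, -0.7, 7.1]
width: 43.9
grasp_force: 3.7
```

Emit:
servo_tool(deltas=[[[0, 0, 0], [0, 0, 0]], [[0, 0, 0], [0, 0, 0]], [[0, 0, -3], [0, 0, 0]], [[0, 0, -8], [0, 0, 0]], [[0, 0, -8], [0, 0, 0]]])

```text
t: 10.98
ee_pos: [595.0, -20.5, 88.7]
orientation: [2.012, 2.411, 0.001]
ft_force: [-0.9, -0.4, 0.2]
width: 43.7
grasp_force: 0.0
```

```bash
python3 -c "
from h import *
print(here(),delta(-2,0,88))
for n in ('scene','wrist'):
    p=get_image(n); print(n,roller(p))"
```

```text
(10.9833, np.float64(-3.1), np.float64(-32.5), np.float64(88.7), array([-0.9, -0.4,  0.2]), 43.7) (array([32.5,  0.9,  0.7]), array([ 0.0012,  0.0003, -0.0062]))
scene {'n': np.int64(992), 'x': np.float64(-5.992522194023252), 'len': np.float64(100.97328136334477), 'y': np.float64(-25.228565220648612), 'yaw': np.float64(-0.030764962876492684), 'zc': np.float64(47.95640122387766), 'rms': np.float64(2.9265037971203016)}
wrist {'n': np.int64(12219), 'x': np.float64(-6.40337456538866), 'len': np.float64(105.95118805650715), 'y': np.float64(-25.322127111194302), 'yaw': np.float64(-0.0307708446426847), 'zc': np.float64(49.84395341480779), 'rms': np.float64(0.8601265960769767)}
```

Emit:
servo_tool(deltas=[[[8, 0, 0], [0, 0, 0]], [[14, 0, 0], [0, 0, 0]], [[14, 0, 4], [0, 0, 0]], [[14, 0, 7], [0, 0, 0]], [[14, 0, 8], [0, 0, 0]]])

```text
t: 11.5
ee_pos: [591.9, -6.4, 79.9]
orientation: [-2.012, -2.413, 0.0]
ft_force: [-2.6, 0.2, 12.8]
width: 43.8
grasp_force: 6.6
```

Emit:
servo_tool(deltas=[[[0, 0, 0], [0, 0, 0]], [[-2, 0, 0], [0, 0, 0]], [[-5, 0, 0], [0, 0, 0]], [[-9, 0, 0], [0, 0, 0]], [[-13, 0, 0], [0, 0, 0]]])

```text
t: 11.92
ee_pos: [594.0, -19.7, 80.1]
orientation: [-2.012, -2.412, 0.001]
ft_force: [-2.6, 0.2, 6.0]
width: 44.2
grasp_force: 3.3
```

Emit:
servo_tool(deltas=[[[-4, 0, 0], [0, 0, 0]], [[-7, 0, 0], [0, 0, 0]], [[-10, 0, 0], [0, 0, 0]], [[-12, 0, 0], [0, 0, 0]], [[-13, 0, 0], [0, 0, 0]]])

```text
t: 12.33
ee_pos: [596.0, -32.7, 80.1]
orientation: [-2.012, -2.411, 0.001]
ft_force: [-2.2, -0.7, 6.2]
width: 44.2
grasp_force: 3.6
```

Emit:
servo_tool(deltas=[[[0, 0, 0], [0, 0, 0]], [[0, 0, 0], [0, 0, 0]], [[0, 0, -3], [0, 0, 0]], [[0, 0, -30], [0, 0, 0]], [[0, 0, -60], [0, 0, 0]]])

```text
t: 12.75
ee_pos: [594.8, -32.2, 138.4]
orientation: [-2.01, -2.409, 0.005]
ft_force: [0.5, 0.5, -0.3]
width: 44.0
grasp_force: 0.0
```

Emit:
servo_tool(deltas=[[[-10, -40, -10], [0, 0, 0]], [[-15, -80, -20], [0, 0, 0]], [[-15, -120, -30], [0, 0, 0]], [[-15, -160, -40], [0, 0, 0]], [[-15, -180, -50], [0, 0, 0]]])

```text
t: 13.17
ee_pos: [417.2, -79.3, 189.5]
orientation: [-2.011, -2.409, 0.003]
ft_force: [0.3, -0.5, -0.5]
width: 43.8
grasp_force: 0.0
```

```bash
python3 -c "
from h import *
print(here())
for n in ('scene','top'):
    p=get_image(n); print(n,roller(p)); cv2.imwrite(f'pics/{n}9.png',cv2.resize(p['frame'][120:300,180:420],None,fx=3,fy=3))"
```

```text
(13.1667, np.float64(-188.7), np.float64(-57.3), np.float64(189.5), array([ 0.3, -0.5, -0.5]), 43.8)
scene {'n': np.int64(1050), 'x': np.float64(-5.154513929672781), 'len': np.float64(103.59659240833564), 'y': np.float64(-38.71470345665505), 'yaw': np.float64(-0.030520790585917848), 'zc': np.float64(47.959263859560856), 'rms': np.float64(1.8884348648169635)}
top {'n': np.int64(1188), 'x': np.float64(-2.0024669608743295), 'len': np.float64(116.65041628950586), 'y': np.float64(-40.10675314123273), 'yaw': np.float64(-0.03285572932188991), 'zc': np.float64(50.32641070731753), 'rms': np.float64(2.647809243129447)}
```

View pics/top9.png

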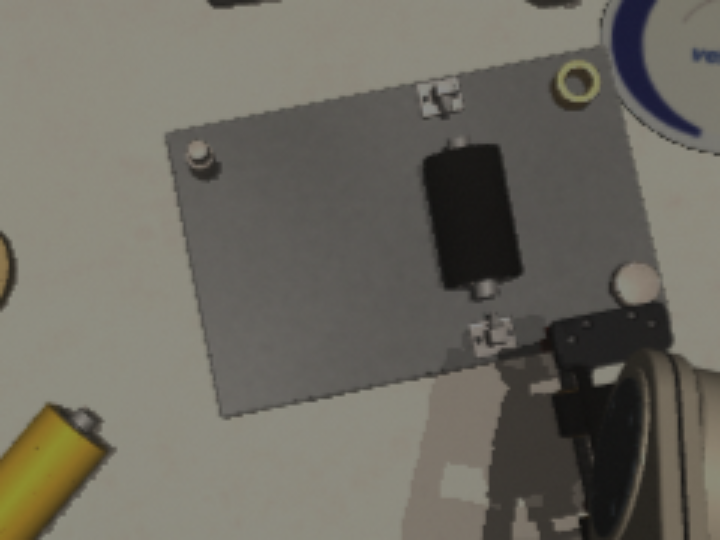

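View pics/scene9.png

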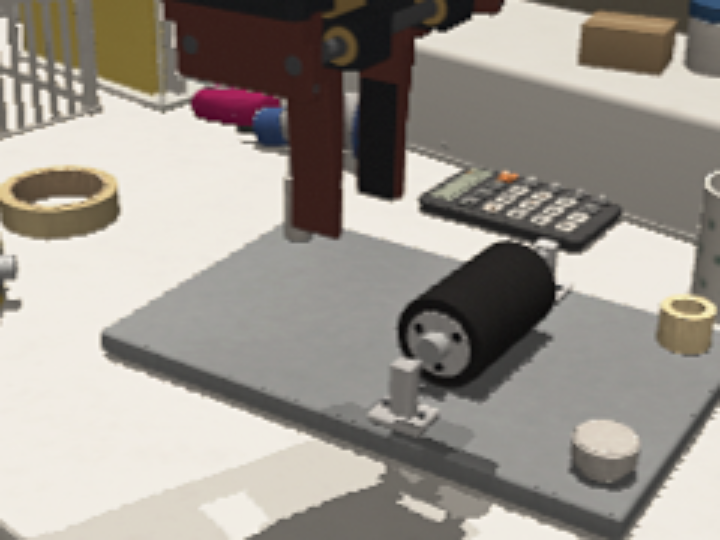

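The top crop shows the roller between the pillars (440,98) and (492,336), with its axle ends at (457,143) and (484,290). That may be a few mm past the line, so I'll check it close up with the wrist camera.

Emit:
servo_tool(deltas=[[[-8, 37, -8], [0, 0, 0]], [[-16, 74, -16], [0, 0, 0]], [[-24, 111, -24], [0, 0, 0]], [[-32, 148, -32], [0, 0, 0]], [[-40, 185, -40], [0, 0, 0]]])

```text
t: 13.68
ee_pos: [614.2, -85.3, 229.8]
orientation: [2.012, 2.412, 0.001]
ft_force: [0.6, 0.3, 0.8]
width: 43.8
grasp_force: 0.0
```

Emit:
servo_tool(deltas=[[[-10, 0, -20], [0, 0, 0]], [[-20, 0, -30], [0, 0, 0]], [[-20, 0, -30], [0, 0, 0]], [[-20, 0, -30], [0, 0, 0]]])

```text
t: 14.02
ee_pos: [614.7, -105.5, 259.7]
orientation: [2.014, 2.411, 0.0]
ft_force: [-0.3, 0.5, -0.9]
width: 43.8
grasp_force: 0.0
```

```bash
python3 - <<'E'
from h import *
print(here()); p=get_image("wrist"); cv2.imwrite("pics/w9.png",p["frame"]); print(roller(p))
a,b,Z=plate(p)
m=(Z>15)&(Z<24)&(abs(a)<70); print("plateZ",np.median(Z[m]))
for s in (-1,1):
    m=(a*s>70)&(a*s<118)&(abs(b+38)<40)&(Z>25)&(Z<68)
    for lo,hi in ((70,86),(86,118)):
        t=m&(a*s>lo)&(a*s<hi)&(Z>44); print(s,"pillar/pointer",t.sum(),a[t].min(),a[t].max(),b[t].min(),b[t].max(),np.median(b[t]),np.median(Z[t]))
    t=m&(Z<35); print("  foot",a[t].min(),a[t].max(),np.percentile(b[t],[1,99]))
    t=(a*s>52)&(a*s<66)&(abs(b+38)<30)&(Z>40)&(Z<66); print("  axle",t.sum(),np.percentile(b[t],[2,50,98]),np.percentile(Z[t],98))
E
```

```text
(14.0167, np.float64(0.5), np.float64(-119.7), np.float64(259.7), array([-0.3,  0.5, -0.9]), 43.8)
{'n': np.int64(4519), 'x': np.float64(-4.7438846498223874), 'len': np.float64(99.35461195118799), 'y': np.float64(-38.959327463494816), 'yaw': np.float64(-0.030953167069400638), 'zc': np.float64(49.84296538706146), 'rms': np.float64(0.6511121292630533)}
plateZ 20.161441025467553
-1 pillar/pointer 46 -85.93082098711805 -77.16748448358446 -42.29212398335641 -34.33283736300598 -38.89311557193598 52.956348888956796
-1 pillar/pointer 169 -102.34694506621561 -86.0411359744101 -45.63086172116314 -31.91344932000047 -38.921917166031584 57.461497275926035
  foot -109.52084691989181 -81.83581919593315 [-55.08585562 -22.46226193]
  axle 116 [-64.92366867 -38.04828812 -28.93420335] 62.462515622296586
1 pillar/pointer 32 79.37622579038192 85.99437765757425 -41.1576578370979 -35.41090647816392 -38.28541141005941 52.36898540489767
1 pillar/pointer 176 86.30926613728444 103.34314848696236 -44.73676805652333 -31.14885786918561 -38.02561576797043 57.41911803239529
  foot 83.85945557902481 111.34376160846648 [-54.26990037 -22.03282312]
  axle 73 [-48.9538567  -41.06193338 -33.11316534] 60.14934966936632
```

View pics/w9.png

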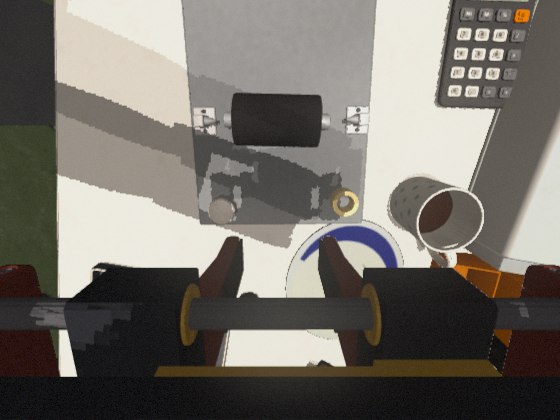

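The wrist view puts the roller at y = -39.0 mm and the pointers at about -38.6 mm. It is about 5.5 mm off midway across and 0.03 rad off parallel, so everything is within tolerance. The axle ends (228,121) and (326,121) face the pointers. The bystanders are in place and the arm is clear.

```bash
python3 -c "
from h import *
print(close_job())"
```

```text
the job is handed in; nothing more can be done
None
```

The roller was rolled about 75 mm in five light strokes and rests about 0.4 mm from the pointers' line, 5.5 mm off midway and 0.03 rad off parallel; the job is handed in, but no verdict was returned.

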